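# Catch the drying carriage

## Task

A freshly varnished turned spindle stands loose on the carriage at the top of the drying rail. Pull the bolt towards you so that the carriage rolls off, let it run untouched over the upper third of the rail, then catch it by its wooden post and bring it gently to a standstill before the end buffer; keep it still for two seconds, ease it down against the buffer without a knock and let go. The spindle must stay standing and the varnish is wet, so do not touch it, and leave the mallet, the screwdriver and the varnish jar alone.

Things in the scene. Friction and masses are not known exactly. Their poses are not given: they have to be found in the camera images.
- rail: Drying rail, fixed to the bench: two aluminium bars on plywood legs, 740 mm long. Origin on the bench under its middle; y axis level, pointing up the rail to the bolt end, x across it away from the robot, z up. Bar tops 65 mm high at the middle, rising 46 mm per metre to +y. The carriage rolls to -y, up to a plywood end buffer 40 mm taller than the bars, clear of a hand at the post.
- carriage (a joint): Carriage travel down the rail (m): 0 at the top behind the bolt, 0.46 against the end buffer; the upper third ends at 0.15. Nominal: drag 1.1 N per m/s, rolling friction 0.05 N, 0.7 kg with the spindle (0.6 to 0.85). Set free it takes 2 to 3 s for the run, nearing 0.2 to 0.3 m/s. At travel 0 the carriage's origin is 240 mm up the rail from the rail's (y = +0.24).
- deck (a point): The carriage, on four small wheels: a level plywood deck, 12 mm thick. The origin is this point on top of the deck; axes as the rail's. Deck from -100 to +70 mm in x, -70 to +70 mm in y. Deck top 118 mm above the bench at the top of the rail, 97 mm at the bottom. A steel plate under its front edge rests against the bolt.
- post (a point): A point on the axis of the carriage's upright round wooden post, diameter 30 mm, 75 mm tall above the deck, standing on the deck's robot side (80 mm from the carriage's origin in -x). The point lies 45 mm above the deck. The post is 100 mm from the spindle.
- bolt (a joint): Travel of the release bolt (m): about 0 shut, up to 0.045 drawn, towards the robot (along the rail's -x). From about 0.02 the carriage is free; it stays where it is left and moves with about 1.5 N.
- bolt_knob (a point): A point on the axis of the bolt's black upright round knob, diameter 30 mm, 65 mm tall, on the robot side of the rail just below the carriage. The point lies 25 mm below the knob's top. Beside it, towards the rail, a guide block 30 mm wide ends 22 mm below this point and begins 25 mm from the knob's face.
- spindle: Varnished spindle: turned dark wood, 195 mm tall, up to 36 mm thick, 0.12 kg, standing loose on its 30 mm foot on the deck about 20 mm in +x from the carriage's origin. It topples if the carriage is stopped with a jolt (a sudden stop from some 0.15 m/s, or braking above 1 m/s2). Origin at the centre of its foot, z upward along it.
- mallet: A mallet with a blue plastic head and a wooden handle, 240 mm long, lying on the bench past the low end of the rail. Bystander.
- screwdriver: A screwdriver lying on the bench on the robot's side of the rail, to the right. Bystander.
- varnish: A closed amber jar of varnish, diameter 70 mm, 80 mm tall, on the bench to the right. Bystander.

How it is judged (in metres and radians):
On the way, in this order (a step that is already met when the one before it is completed fails the run):
1. the bolt is drawn and the carriage runs free, untouched, past the upper third of the rail (value of joint carriage between 0.13 and 0.3 m and velocity of joint carriage above 0.1 m/s and not (contact force between any of the fingers, the arm and carriage above 0.1 N)), for 0.05 s.
2. the carriage is stopped short of the buffer and kept still (value of joint carriage between 0.15 and 0.44 m and velocity of joint carriage between -0.02 and 0.02 m/s), for 1.5 s.
At the end, for the whole second after the job is handed in: The carriage rests against the end buffer (within 8 mm), released and still, with the spindle standing upright (within 0.1 rad) on its deck, within 50 mm of the carriage's origin; the bystanders are where they were (20 mm) (value of joint carriage above 0.452 m and velocity of joint carriage between -0.02 and 0.02 m/s and angle between spindle's own z axis and vertical below 0.1 rad and horizontal distance between spindle and deck below 0.05 m and z of spindle in the frame of deck above -0.005 m and linear speed of spindle below 0.02 m/s and distance of each of mallet, screwdriver, varnish from where it was at the start of the episode below 0.02 m); the robot touches nothing.
It fails at once if the spindle topples (tilts more than 0.2 rad) (angle between spindle's own z axis and vertical above 0.2 rad).
It fails at once if the wet spindle is touched (contact force between any of the fingers, the arm and spindle above 0.1 N).
It fails at once if the carriage is touched in the upper third of the rail (judged to 0.12 m) (value of joint carriage below 0.12 m and contact force between any of the fingers, the arm and carriage above 0.5 N).
It fails at once if the carriage knocks against the buffer (faster than 0.13 m/s in the last 10 mm) (value of joint carriage above 0.45 m and velocity of joint carriage above 0.13 m/s).
It fails at once if a bystander is pushed away (more than 30 mm) (distance of any of mallet, screwdriver, varnish from where it was at the start of the episode above 0.03 m).
It also fails if it takes over 45 s, if anything falls off the work surface, if the arm or the gripper's body presses on something with over 40 N, if the wrist force passes 120 N, or if a joint passes its speed limit or range.

## Robot

A 7-joint arm with a two-finger parallel gripper is mounted at the origin on the work surface. World frame = base frame: x ahead of the robot, y to its left, z up, the work surface at z = 0. Lengths are in m, angles in degrees, forces in N, time in s.
With the tool pointing down it reaches from about 0.425 to 0.875 m from the base axis. Payload 4.7 kg.
Tool frame: the origin (TCP) lies midway between the tips of the shut fingers; the grasp point (between the pads) lies 19 mm behind it; z points along the fingers, x is the direction in which the jaws open and shut, and the axes are right-handed (so a half turn about z gives the same grasp; the last joint's range is limited). The gripper opens to 87 mm and grips with 3 to 60 N. Pads are 19 mm wide; open, the fingers measure 117 mm over their backs; the gripper's body (75 mm by 190 mm) begins 51 mm behind the grasp point.
Start: joints at [71.625, 18.392, -4.016, 83.108, 1.295, 78.541, -3.26], TCP at [0.214, -0.614, 0.223] pointing down, gripper open.
Joint ranges: [-163.93, 163.93], [-17.29, 119.83], [-79.2, 71.16], [3.27, 140.29], [-89.18, 269.18], [5.43, 117.66], [-154.24, 154.24]. Speed limits (degrees/s): [147.25, 147.25, 180, 180, 180, 180, 180].

## Interface

Orientations are given as [roll, pitch, yaw] about the fixed x, y, z axes, in that order (R = Rz(yaw) Ry(pitch) Rx(roll)).
In Python, from cell import telemetry, optics, env gives the robot as it stands.
- The arm moves only by the tool arm_command, never from a script. Its arguments are lists of equal length, an entry for each row: "translation": the shift along the tool's x, y, z in cm, a list of three; "twist": the turn about the tool's z in degrees. In form: {"translation": [[x, y, z], ...], "twist": [twist, ...]}. A call has 1 to 10 rows; each row shifts and turns the pose as measured when the row begins, along the tool's axes as they then stand; what a row does not reach is not made up. A row lasts 1/8 s, in which the tool goes at most 62.5 mm and 10.7 degrees, less where a joint would pass 70% of its speed; a pose out of reach is approached as far as the arm can. A call is refused whole if a number of a shift passes 6.25 or a number of a turn 10.7, either way. A call with a gripper value outside its range is refused whole. "grip" is the opening in per cent of the stroke, from 0 (shut) to 100 (fully open), set as the call begins (left out, the last holds). The fingers move at their own pace and stop on an object; "force" is the grip in N (left out, the last holds). Time passes only in rows, so rows that do not move let the fingers close. It gives the time, the measured TCP pose, the force and the opening at its end, in the units of the state.
- telemetry.get_obs(): the state, without advancing time (a new reading comes with each control period).
- optics.read_camera(name): name is "side" or "top" or "wrist"; returns a dict with "img" (400x640x3 uint8, blue, green, red), "fx", "fy", "cx", "cy" (pixels), "extrinsics" (4x4, takes a point from camera to world coordinates); the wrist camera has in their place "hand_eye" (4x4, takes a point from camera to tool coordinates, whose origin is the TCP and whose axes are the tool frame's). Camera axes: x right, y up, looking along -z (the intrinsics and any distortion apply to the point x, -y, -z); pixel columns grow to the right and rows downward; lengths in m; the calibration is good to about 2 mm. A picture is of the moment at which its call begins: read the wrist's pose just before it. There is no depth.
- env.sign_off(): hands the job in, once; it reports no verdict.
The state is a dict: "time_s": time; "qpos": joint angles; "joint_velocities": joint speeds; "effort": joint torques, N m; "tool_pos": TCP position; "tool_rot": TCP orientation; "force": force on the tool from outside, world axes, zero at the start; "wrist_torque": the same for the moment, N m; "grip_width": finger opening in m.
Only numpy, scipy, OpenCV 4.12 (cv2) and the standard library are available. Lean on these libraries where they do the work, as an engineer would, in place of code of your own. Each camera call takes 0.05 s, during which the arm holds its last target. There are 200 camera calls.

## Working session

There is one attempt and no reset: what is moved stays moved. The work goes in short steps, Python scripts to look and compute and a tool call to move; the robot and the scene stay as the last step left them, time stands still between calls to the robot, and variables do not carry over. Pictures are saved under pics/ and viewed, about 8 in all and at most 12, crops included, and the job is handed in when it is done.

Besides the shell and the picture viewer there is one more tool, called after ">>>" as name(argument=value, ...), one argument or row to a line, values as JSON. arm_command: Moves the arm, as the interface text tells. Its arguments: {"type":"object","properties":{"translation":{"type":"array","items":{"type":"array","items":{"type":"number"}}},"twist":{"type":"array","items":{"type":"number"}},"grip":{"type":"number"},"force":{"type":"number"}},"required":["translation","twist"]}

```bash
mkdir -p pics; cat > h.py <<'E'
import numpy as np, cv2
from cell import telemetry, optics, env
def cam(n):
    o=telemetry.get_obs(); c=optics.read_camera(n); return o,c
E
python3 - <<'E'
from h import *
for n in ["side","top"]:
    o,c=cam(n); cv2.imwrite(f"pics/{n}0.png",c["img"]); np.savez(f"{n}0.npz",**c)
    print(n,[c[k] for k in c if k not in("img",)], c.keys())
print(o)
E
```

```text
side [479.7749030653942, 479.7749030653942, 325.6060635638772, 203.83351868048038, array([[-0.7368454 ,  0.33322641, -0.58823381, -0.33640307],
       [-0.67595881, -0.37828043,  0.63244257,  0.80735367],
       [-0.01177078,  0.86363422,  0.50398152,  0.84742453],
       [ 0.        ,  0.        ,  0.        ,  1.        ]])] dict_keys(['img', 'fx', 'fy', 'cx', 'cy', 'extrinsics'])
top [496.897647500779, 496.897647500779, 335.7437275033551, 198.6699254066584, array([[ 0.02634267,  0.98717175, -0.15747383,  0.27189775],
       [-0.99963378,  0.02698939,  0.00196947, -0.10056157],
       [ 0.00619432,  0.15736428,  0.9875212 ,  1.50024623],
       [ 0.        ,  0.        ,  0.        ,  1.        ]])] dict_keys(['img', 'fx', 'fy', 'cx', 'cy', 'extrinsics'])
{'time_s': 0.05, 'qpos': array([71.62509408, 18.43754427, -4.01611902, 83.17307563,  1.29650811,
       78.54146363, -3.26056757]), 'joint_velocities': array([-0.03904219, -0.0438619 ,  0.07590309, -0.00842485, -0.06367519,
        0.0582202 ,  0.01672203]), 'effort': array([ 4.40111799e-04, -4.92995381e+01, -4.05956134e-01, -3.13705623e+01,
       -6.43573282e-02,  3.97446519e-02,  9.28586906e-05]), 'tool_pos': array([ 0.21334937, -0.61341399,  0.22149479]), 'tool_rot': array([ 1.79992982e+02,  1.06755249e-01, -7.08151006e+01]), 'force': array([-0.38539805,  0.28393373,  0.19817131]), 'wrist_torque': array([ 0.01051487,  0.02161226, -0.01512789]), 'grip_width': 0.08721507825878305}
```

View pics/side0.png

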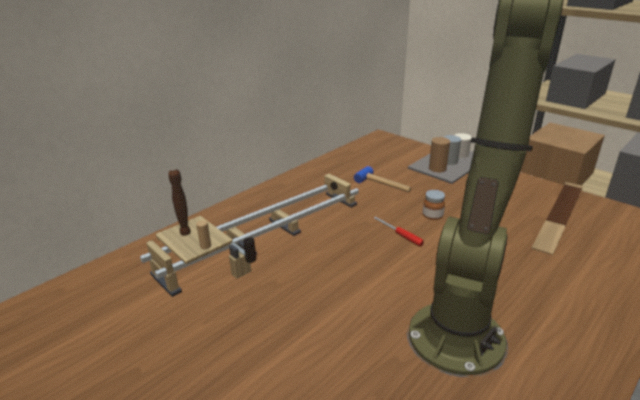

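View pics/top0.png

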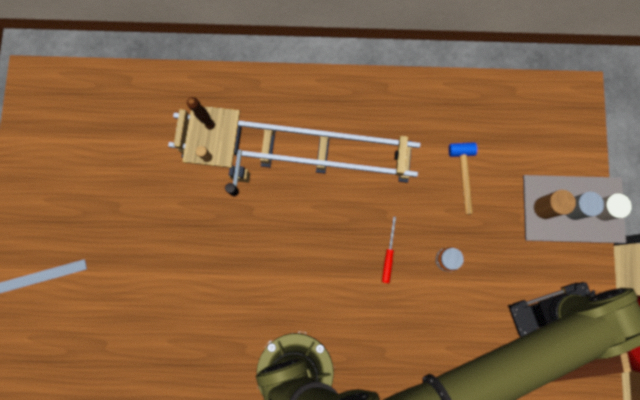

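The side view shows the spindle at about (180,205), the post top at (203,223) and the knob at (249,243). In the top view the post is at (203,153), the knob at (233,188) and the buffer at (404,157). The mallet, screwdriver and jar are well to the right. I'll enlarge both views for exact pixels.

```bash
python3 - <<'E'
from h import *
s=np.load("side0.npz")["img"]; t=np.load("top0.npz")["img"]
a=cv2.resize(s[210:285,140:270],None,fx=6,fy=6,interpolation=cv2.INTER_CUBIC)[:, :800]  
b=cv2.resize(t[90:205,165:260],None,fx=4,fy=4,interpolation=cv2.INTER_CUBIC)
# side by side within 800x600: side crop x5 and top crop x5
a=cv2.resize(s[215:280,185:265],None,fx=5,fy=5,interpolation=cv2.INTER_CUBIC)
b=cv2.resize(t[95:200,175:255],None,fx=5,fy=5,interpolation=cv2.INTER_CUBIC)
M=np.zeros((525,800,3),np.uint8); M[:325,:400]=a; M[:,400:]=b
cv2.imwrite("pics/crop.png",M)
# bars in top view: bright grey mask
hsv=cv2.cvtColor(t,cv2.COLOR_BGR2HSV); m=((hsv[...,1]<60)&(hsv[...,2]>130)).astype(np.uint8)
for c in range(275,400,15): print(c,np.flatnonzero(m[110:185,c])+110)
E
```

```text
275 [125 126 127 128 129 154 155 156 157 158 159]
290 [127 128 129 130 131 156 157 158 159 160 161]
305 [128 129 130 131 132 133 158 159 160 161 162 163]
320 [130 131 132 133 134 135 160 161 162 163 164 165]
335 [132 133 134 135 136 162 163 164 165 166]
350 [134 135 136 137 138 164 165 166 167 168]
365 [136 137 138 139 140 165 166 167 168 169 170]
380 [138 139 140 141 142 167 168 169 170 171 172]
395 [140 141 142 143 144 169 170 171 172 173]
```

View pics/crop.png

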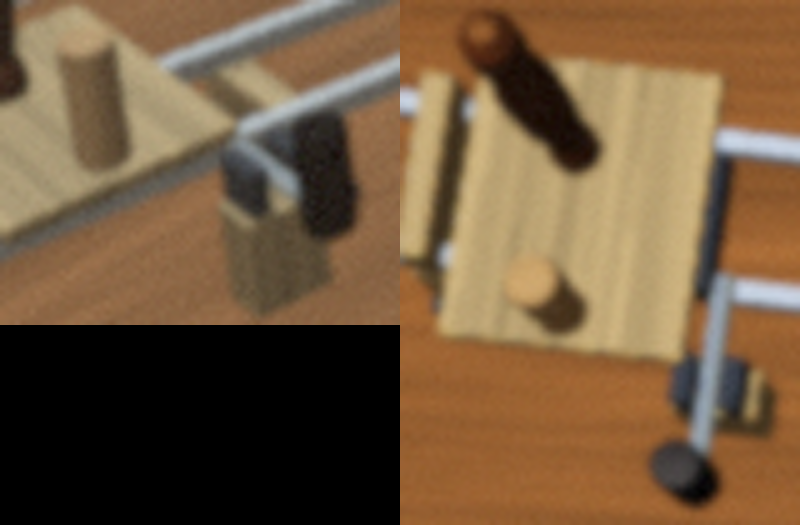

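Crop: post top is at side (202.0,223.4) and top (201.0,151.0). Knob top is at side (249.4,238.6) and top (231.6,188.2). The deck and spindle foot are visible in both views.

```bash
cat >> h.py <<'E'
def ray(c,u,v):
    d=np.array([(u-c["cx"])/c["fx"],-(v-c["cy"])/c["fy"],-1.]); T=c["extrinsics"]
    d=T[:3,:3]@d; return T[:3,3],d/np.linalg.norm(d)
def tri(rs):
    A=sum(np.eye(3)-np.outer(d,d) for o,d in rs); b=sum((np.eye(3)-np.outer(d,d))@o for o,d in rs)
    p=np.linalg.solve(A,b); return p.round(4),[round(float(np.linalg.norm(np.cross(p-o,d))),4) for o,d in rs]
def plane(r,z): o,d=r; return (o+d*(z-o[2])/d[2]).round(4)
E
python3 - <<'E'
from h import *
S=dict(np.load("side0.npz"));T=dict(np.load("top0.npz"))
print("post top",tri([ray(S,202,223.4),ray(T,201,151)]))
print("knob top",tri([ray(S,249.4,238.6),ray(T,231.6,188.2)]))
print("deck corners z.118",[plane(ray(T,175+a/5,95+b/5),.118) for a,b in [(320,75),(285,360),(40,333),(95,60)]])
print("spindle foot",plane(ray(T,175+180/5,95+155/5),.118))
f=[];g=[]
for u,v,w in [(275,127,156.5),(395,142,171)]:
    z=.065+ (.046*.13 if u==275 else -.046*.15)
    f.append(plane(ray(T,u,v),z)); g.append(plane(ray(T,u,w),z))
print(f,g,[np.degrees(np.arctan2(-(p[1]-p[0])[0],-(p[1]-p[0])[1])) for p in (f,g)])
for u,v in [(398,137),(410,138),(397,174),(409,174)]: print(plane(ray(T,u,v),.09))
E
```

```text
post top (array([0.6012, 0.2646, 0.1901]), [0.0004, 0.0004])
knob top (array([0.5107, 0.1868, 0.144 ]), [0.0014, 0.0014])
deck corners z.118 [array([0.7446, 0.1836, 0.118 ]), array([0.5754, 0.1938, 0.118 ]), array([0.5872, 0.3339, 0.118 ]), array([0.7499, 0.3142, 0.118 ])]
spindle foot [0.6943 0.2613 0.118 ]
[array([0.711 , 0.0832, 0.071 ]), array([ 0.6786, -0.2764,  0.0581])] [array([0.6209, 0.0791, 0.071 ]), array([ 0.5898, -0.277 ,  0.0581])] [np.float64(5.148454370349595), np.float64(4.9912635282479805)]
[ 0.685  -0.2812  0.09  ]
[ 0.6829 -0.3164  0.09  ]
[ 0.574 -0.279  0.09 ]
[ 0.575  -0.3138  0.09  ]
```

Post, knob and deck heights match the text: post top 0.190 and knob top 0.144, and the rail yaw is -5.1°. I'll turn the tool so its x axis points down the rail and y points towards the robot.

>>> arm_command(
  translation=[
    [0, 0, 0],
    [0, 0, 0],
    [0, 0, 0],
    [0, 0, 0],
  ],
  twist=[8.1, 8.1, 8.1, 0],
  grip=100,
  force=20,
)

```text
time_s: 0.6
tool_pos: [0.2128, -0.6122, 0.2188]
tool_rot: [179.8, 0.3, -95.8]
force: [0.4, 0.1, 0.0]
grip_width: 0.087
```

>>> arm_command(
  translation=[
    [-5.0, -3.4, -0.1],
    [-5.0, -3.4, -0.1],
    [-5.0, -3.0, -0.1],
    [-5.4, -2.6, -0.1],
    [-5.4, -2.6, -0.1],
    [-5.4, -2.6, -0.1],
    [-5.4, -2.6, -0.1],
    [-5.4, -1.0, -0.1],
  ],
  twist=[0, 0, 0, 0, 0, 0, 0, 0],
)

```text
time_s: 1.6
tool_pos: [0.4669, -0.2061, 0.2258]
tool_rot: [179.7, 0.3, -95.0]
force: [0.3, 0.1, 0.1]
grip_width: 0.0871
```

>>> arm_command(
  translation=[
    [-5.6, -0.1, 0],
    [-5.6, -0.1, 0],
    [-5.6, -0.1, 0],
    [-5.6, -0.1, 0],
    [-5.6, -0.1, 0],
    [-5.6, -0.1, 0],
    [-5.6, -0.1, 0],
    [0, 0, 0],
  ],
  twist=[0, 0, 0, 0, 0, 0, 0, 0],
)

```text
time_s: 2.6
tool_pos: [0.5025, 0.2027, 0.2279]
tool_rot: [179.9, 0.3, -93.1]
force: [-0.2, -1.2, -0.1]
grip_width: 0.0872
```

```bash
python3 - <<'E'
from h import *
o,c=cam("wrist"); cv2.imwrite("pics/w1.png",c["img"]); np.savez("w1.npz",**c,pos=o["tool_pos"],rot=o["tool_rot"]); print(o["tool_pos"],o["tool_rot"],c["hand_eye"],c["fx"],c["cx"],c["cy"])
E
```

```text
[0.50251534 0.20265937 0.22787553] [179.89294653   0.31634657 -93.06397574] [[ 9.99999934e-01 -4.46648621e-05  3.61690468e-04  2.18499749e-04]
 [ 6.50784855e-05 -9.54623796e-01 -2.97814377e-01 -8.31822880e-02]
 [ 3.58580166e-04  2.97814380e-01 -9.54623730e-01 -1.61671143e-01]
 [ 0.00000000e+00  0.00000000e+00  0.00000000e+00  1.00000000e+00]] 283.13405534787296 314.5398015215786 198.08499404266686
```

View pics/w1.png

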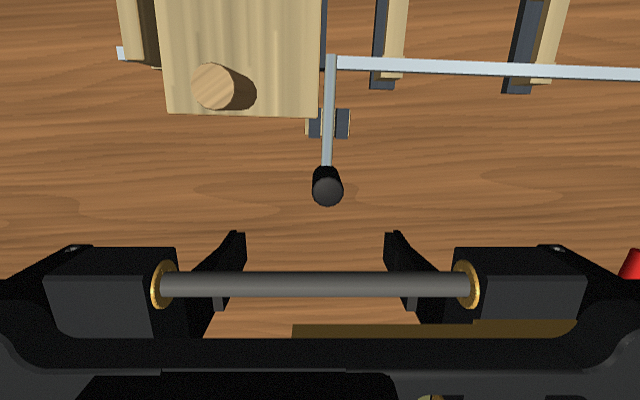

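The wrist view shows the knob top at (327,190), the post top at (212,86), and the open fingers below them in the frame. I'll cast these rays and recheck the positions.

```bash
cat >> h.py <<'E'
from scipy.spatial.transform import Rotation as R
def wray(w,u,v):
    T=np.eye(4);T[:3,:3]=R.from_euler("xyz",w["rot"],degrees=True).as_matrix();T[:3,3]=w["pos"]
    return ray(dict(w,extrinsics=T@w["hand_eye"]),u,v)
def intool(o,p): return (R.from_euler("xyz",o["tool_rot"],degrees=True).as_matrix().T@(np.array(p)-o["tool_pos"])*100).round(2)
E
python3 - <<'E'
from h import *
w=dict(np.load("w1.npz"));T=dict(np.load("top0.npz"));S=dict(np.load("side0.npz"))
k=tri([wray(w,327,190.5),ray(S,249.4,238.6)]);p=tri([wray(w,212,86.5),ray(S,202,223.4)])
print(k,p,plane(wray(w,327,190.5),.144),plane(wray(w,212,86.5),.191))
print(intool(telemetry.get_obs(),np.r_[k[0][:2],k[0][2]-.025+.019-.038]))
E
```

```text
(array([0.5139, 0.189 , 0.143 ]), [0.0024, 0.0024]) (array([0.6031, 0.2643, 0.1893]), [0.0011, 0.0011]) [0.5155 0.1911 0.144 ] [0.6036 0.2645 0.191 ]
[ 1.02 -1.16 12.85]
```

>>> arm_command(
  translation=[
    [1.1, -1.2, 3],
    [0, 0, 4],
    [0, 0, 3.5],
    [0, 0, 1.7],
    [0, 0, 0],
  ],
  twist=[2, 0, 0, 0, 0],
)

```text
time_s: 3.28
tool_pos: [0.5171, 0.1792, 0.1027]
tool_rot: [-180.0, -0.1, -95.5]
force: [0.2, -0.6, -0.1]
grip_width: 0.087
```

>>> arm_command(
  translation=[
    [-1.0, 0.2, 0],
    [0, 0, 0],
  ],
  twist=[0, 0],
)

```text
time_s: 3.52
tool_pos: [0.5177, 0.1904, 0.1052]
tool_rot: [-179.7, -0.0, -95.5]
force: [-0.2, -0.6, 0.6]
grip_width: 0.087
```

>>> arm_command(
  translation=[
    [0, 0, -0.05],
    [0, 0, -0.05],
    [0, 0, -0.05],
    [0, 0, -0.05],
    [0, 0, -0.05],
    [0, 0, -0.05],
  ],
  twist=[0, 0, 0, 0, 0, 0],
  grip=20,
  force=15,
)

```text
time_s: 4.28
tool_pos: [0.5188, 0.1908, 0.1103]
tool_rot: [-179.5, -0.0, -95.5]
force: [-0.3, 0.1, -0.1]
grip_width: 0.0351
```

```bash
cat >> h.py <<'E'
D=np.array([-.09,-.996,-.046]); X=np.array([.996,-.09,0]); ORG=np.array([.6025,.2645,.118])+.08*X
def profile(c):
    s=np.arange(-.12,.60,.002); P=ORG+.062*X+s[:,None]*D
    T=np.linalg.inv(c["extrinsics"]); q=P@T[:3,:3].T+T[:3,3]
    u=c["cx"]+c["fx"]*q[:,0]/-q[:,2]; v=c["cy"]+c["fy"]*q[:,1]/q[:,2]
    px=cv2.remap(c["img"],u.astype(np.float32)[None],v.astype(np.float32)[None],cv2.INTER_LINEAR)
    return s,cv2.cvtColor(px,cv2.COLOR_BGR2HSV)[0]
def travel(c):
    s,h=profile(c); m=(h[:,1]<135)&(h[:,2]>130)
    return round(s[m].max()-.07,4) if m.any() else None
E
python3 - <<'E'
from h import *
c=dict(np.load("top0.npz")); s,h=profile(c)
for i in list(range(0,120,5))+list(range(120,360,20)): print(round(s[i],3),h[i],end="; ")
print(travel(c))
E
```

```text
-0.12 [ 14 173 150]; -0.11 [ 14 172 153]; -0.1 [ 14 174 151]; -0.09 [ 14 175 153]; -0.08 [ 12 178 110]; -0.07 [ 10 193  74]; -0.06 [  9 197  48]; -0.05 [ 10 202  29]; -0.04 [ 12 193  29]; -0.03 [ 17 113 113]; -0.02 [ 20  96 196]; -0.01 [ 20 102 177]; 0.0 [ 20 101 181]; 0.01 [ 19  97 195]; 0.02 [ 20 100 183]; 0.03 [ 20  96 189]; 0.04 [ 20  98 188]; 0.05 [ 20  98 195]; 0.06 [ 20  96 205]; 0.07 [ 15 152 148]; 0.08 [ 14 172 151]; 0.09 [ 13 172 153]; 0.1 [ 14 171 155]; 0.11 [ 14 173 155]; 0.12 [ 14 168 153]; 0.16 [ 13 172 154]; 0.2 [ 14 174 161]; 0.24 [ 14 172 160]; 0.28 [ 14 174 160]; 0.32 [ 14 172 162]; 0.36 [ 14 173 161]; 0.4 [ 14 171 158]; 0.44 [ 14 169 151]; 0.48 [ 13 174 142]; 0.52 [ 13 174 139]; 0.56 [ 14 172 144]; -0.002
```

>>> arm_command(
  translation=[
    [0, 0, 0],
    [0, 0, 0],
  ],
  twist=[0, 0],
)

```text
time_s: 4.53
tool_pos: [0.5189, 0.1903, 0.1104]
tool_rot: [-179.6, -0.0, -95.5]
force: [0.3, -0.1, 1.0]
grip_width: 0.0295
```

Knob gripped at 29.5 mm, and the tracker reads about 0 as it should. Drawing the bolt now.

>>> arm_command(
  translation=[
    [0, 1.3, 0],
    [0, 1.3, 0],
    [0, 0.9, 0],
  ],
  twist=[0, 0, 0],
)

```text
time_s: 4.9
tool_pos: [0.4832, 0.1934, 0.1104]
tool_rot: [-179.4, -0.0, -95.5]
force: [1.6, -1.3, 0.7]
grip_width: 0.0295
```

>>> arm_command(
  translation=[
    [0, 0, 0],
    [0, 0, 0],
    [0, 0, -5],
    [5.2, -2, -0.3],
    [5.2, -3, 0],
    [5.0, -3, 0.5],
    [4.5, -2.6, 0.6],
  ],
  twist=[0, 0, 0, 0, 0, 0, 0],
  grip=57,
  force=40,
)

```text
time_s: 5.78
tool_pos: [0.5704, -0.0123, 0.1554]
tool_rot: [-179.4, 0.1, -94.8]
force: [1.1, 1.1, 0.4]
grip_width: 0.0495
```

```bash
python3 - <<'E'
from h import *
o,c=cam("top"); np.savez("t1.npz",**c); cv2.imwrite("pics/t1.png",c["img"])
print(o["time_s"],o["tool_pos"],o["tool_rot"],travel(c),o["grip_width"])
p=o["tool_pos"]-np.array([.6025,.2645,0]); print("tcp travel",p@[-.09,-.996,0],"lateral",p@X)
E
```

```text
5.775 [ 0.57038467 -0.01229546  0.15543652] [-1.79393235e+02  1.18234171e-01 -9.47511860e+01] 0.082 0.04954386168411929
tcp travel 0.2785786597770133 lateral -0.007075276310397586
```

>>> arm_command(
  translation=[
    [1.2, -0.7, 1.5],
    [0, 0, 0],
  ],
  twist=[0, 0],
)

```text
time_s: 6.08
tool_pos: [0.5783, -0.036, 0.137]
tool_rot: [-179.5, -0.0, -95.5]
force: [-0.1, -0.3, -0.0]
grip_width: 0.0497
```

```bash
cat > k.py <<'E'
from h import *
o,c=cam("top"); np.savez("t_%d.npz"%(o["time_s"]*1000),**c); cv2.imwrite("pics/t_%d.png"%(o["time_s"]*1000),c["img"])
p=o["tool_pos"]-np.array([.6025,.2645,0]); print(o["time_s"],o["tool_pos"],"carr",travel(c),"tcp travel",p@[-.09,-.996,0],"lateral",p@X,"f",o["force"],o["grip_width"])
E
python3 k.py
```

```text
6.075 [ 0.57834926 -0.03596455  0.13698738] carr 0.214 tcp travel 0.301436254837236 lateral 0.0029876714605296564 f [-0.08258527 -0.32443149 -0.03344263] 0.04974877178142771
```

The jump from 0.082 to 0.214 in 0.3 s isn't plausible, so I'll look at both pictures.

```bash
python3 - <<'E'
from h import *
a=dict(np.load("t1.npz"));b=dict(np.load("t_6075.npz"))
M=np.vstack([cv2.resize(x["img"][85:195,165:425],None,fx=2.6,fy=2.6) for x in(a,b)]); print(M.shape)
cv2.imwrite("pics/two.png",M)
for x in(a,b):
    s,h=profile(x); m=(h[:,1]<135)&(h[:,2]>130); print(s[m].round(3))
E
```

```text
(572, 676, 3)
[0.084 0.086 0.088 0.09  0.092 0.094 0.096 0.14  0.142 0.144 0.146 0.148
 0.15  0.152]
[0.154 0.156 0.158 0.16  0.162 0.164 0.166 0.168 0.17  0.172 0.174 0.176
 0.268 0.27  0.272 0.274 0.276 0.278 0.28  0.282 0.284]
```

View pics/two.png

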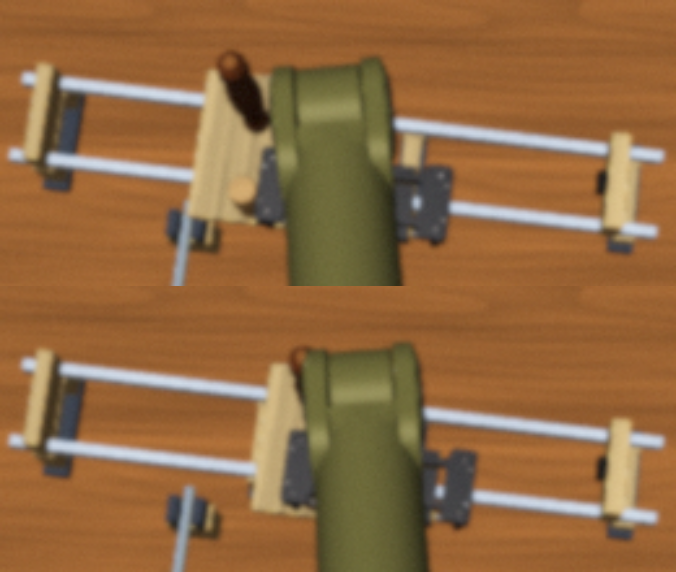

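The arm hid the front edge in both frames. The rear edge gives 0.154 then 0.224, which is 0.235 m/s. The carriage is now about 1 cm from the finger, so I'll lead it away and brake smoothly.

>>> arm_command(
  translation=[
    [4.0, 0, 0],
    [2.3, 0, 0],
    [2.2, 0, 0],
    [2.1, 0, 0],
    [1.8, 0, 0],
    [1.5, 0, 0],
    [1.1, 0, 0],
    [0.7, 0, 0],
    [0.4, 0, 0],
    [0.1, 0, 0],
  ],
  twist=[0, 0, 0, 0, 0, 0, 0, 0, 0, 0],
)

```text
time_s: 7.38
tool_pos: [0.566, -0.1842, 0.1399]
tool_rot: [-179.3, 0.3, -94.0]
force: [-0.6, 0.4, -1.0]
grip_width: 0.0495
```

```bash
sed -i 's/    return round(s\[m\].max.*/    return (s[m].min()+.07).round(4),(s[m].max()-.07).round(4)/' h.py; python3 k.py; python3 - <<'E'
from h import *
o,c=cam("side"); cv2.imwrite("pics/s2.png",cv2.resize(c["img"][130:300,140:400],None,fx=3,fy=3))
E
```

```text
7.375 [ 0.56601264 -0.18422384  0.13988551] carr (np.float64(0.396), np.float64(0.4)) tcp travel 0.4502128080023913 lateral 0.00404373534104929 f [-0.61356747  0.43426194 -0.95235968] 0.049451713769569514
```

View pics/s2.png

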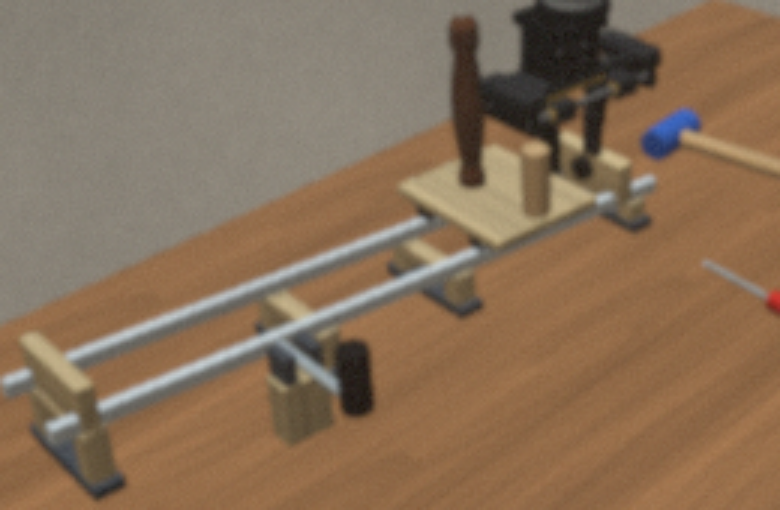

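The spindle is standing and the post rests against the finger at travel of about 0.397. Holding for over two seconds.

>>> arm_command(
  translation=[
    [0, 0, 0],
    [0, 0, 0],
    [0, 0, 0],
    [0, 0, 0],
    [0, 0, 0],
    [0, 0, 0],
    [0, 0, 0],
    [0, 0, 0],
    [0, 0, 0],
    [0, 0, 0],
  ],
  twist=[0, 0, 0, 0, 0, 0, 0, 0, 0, 0],
)

```text
time_s: 8.72
tool_pos: [0.5663, -0.1826, 0.14]
tool_rot: [-179.3, 0.4, -93.9]
force: [-1.8, -0.3, 0.1]
grip_width: 0.0497
```

>>> arm_command(
  translation=[
    [0, 0, 0],
    [0, 0, 0],
    [0, 0, 0],
    [0, 0, 0],
    [0, 0, 0],
    [0, 0, 0],
    [0, 0, 0],
    [0, 0, 0],
    [0, 0, 0],
    [0, 0, 0],
  ],
  twist=[0, 0, 0, 0, 0, 0, 0, 0, 0, 0],
)

```text
time_s: 9.98
tool_pos: [0.5662, -0.1827, 0.14]
tool_rot: [-179.3, 0.4, -93.9]
force: [-0.3, 0.1, -0.2]
grip_width: 0.0499
```

```bash
python3 k.py
```

```text
9.975 [ 0.56624124 -0.18267635  0.13998437] carr (np.float64(0.396), np.float64(0.398)) tcp travel 0.4486509338675015 lateral 0.004132142660262684 f [-0.30402833  0.05389439 -0.17073164] 0.049919579903620497
```

Held still for 2.6 s at 0.397. Easing down to the buffer.

>>> arm_command(
  translation=[
    [0.4, 0, 0],
    [0.5, 0, 0],
    [0.6, 0, 0],
    [0.6, 0, 0],
    [0.6, 0, 0],
    [0.6, 0, 0],
    [0.6, 0, 0],
    [0.5, 0, 0],
    [0.4, 0, 0],
    [0.3, 0, 0],
  ],
  twist=[0, 0, 0, 0, 0, 0, 0, 0, 0, 0],
)

```text
time_s: 11.28
tool_pos: [0.5625, -0.2377, 0.1395]
tool_rot: [-179.3, 0.4, -93.9]
force: [0.1, 0.3, -0.2]
grip_width: 0.0493
```

>>> arm_command(
  translation=[
    [0.3, 0, 0],
    [0.3, 0, 0],
    [0.3, 0, 0],
    [0.3, 0, 0],
    [0.3, 0, 0],
    [0.3, 0, 0],
    [0.4, 0, 0],
    [0.5, 0, 0],
    [0, 0, 0],
  ],
  twist=[0, 0, 0, 0, 0, 0, 0, 0, 0],
)

```text
time_s: 12.4
tool_pos: [0.5607, -0.2662, 0.1394]
tool_rot: [-179.3, 0.4, -93.9]
force: [0.0, 0.6, -0.3]
grip_width: 0.0496
```

```bash
python3 k.py
```

```text
12.4 [ 0.56071651 -0.26617587  0.13943066] carr (np.float64(0.458), np.float64(0.528)) tcp travel 0.5323136816932772 lateral 0.0061444706579057845 f [ 0.04045069  0.62945638 -0.27083821] 0.04959076095899839
```

Carriage is at 0.458, against the buffer, and the finger has moved clear of the post. Retreating upwards and towards the robot.

>>> arm_command(
  translation=[
    [0.3, 0, -2],
    [0, 0, -4],
    [0, 0, -4],
    [0, 2, -2],
    [0, 4, 0],
    [0, 4, 0],
    [0, 2, 0],
    [0, 0, 0],
    [0, 0, 0],
  ],
  twist=[0, 0, 0, 0, 0, 0, 0, 0, 0],
)

```text
time_s: 13.58
tool_pos: [0.4399, -0.2613, 0.2744]
tool_rot: [-178.5, -0.0, -93.7]
force: [1.0, 0.2, 0.6]
grip_width: 0.0496
```

```bash
python3 k.py; python3 - <<'E'
from h import *
o,c=cam("side"); cv2.imwrite("pics/s3.png",cv2.resize(c["img"][130:270,240:460],None,fx=3,fy=3))
E
```

```text
13.575 [ 0.43985572 -0.26132778  0.27443048] carr (np.float64(0.458), np.float64(0.456)) tcp travel 0.5383624535764682 lateral -0.11466920025617436 f [1.04388023 0.1542168  0.59384438] 0.04960517515887716
```

View pics/s3.png

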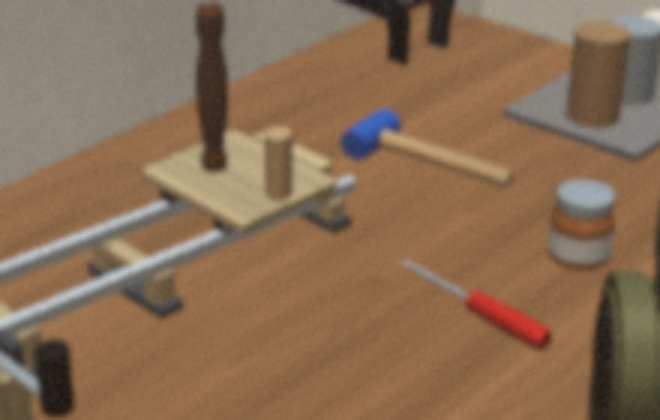

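The carriage is against the buffer, the spindle is upright, the bystanders look undisturbed and the hand is clear.

```bash
python3 -c "
from h import *
print(env.sign_off())"
```

```text
the job is handed in; nothing more can be done
None
```

The job is handed in. The carriage rests against the buffer with the spindle upright, and the hand is clear.

- **Release:** I drew the bolt about 36 mm by its knob. The carriage then ran untouched to a travel of about 0.24 m, at roughly 0.235 m/s.
- **Catch:** I led the post with the back of one finger, without closing the gripper on it. I braked it gently to a stop at 0.397 m, held it there for about 2.6 s, eased it down to the buffer and withdrew.
- **Last checks:** Travel read 0.456 to 0.458 m from the two deck edges; the limit is 0.452 m and tracker error is about 2 mm. In the final side view the mallet, screwdriver and jar look where they were, though I didn't measure them.
- **Disagreement on the way:** My travel tracker gave two wrong readings (0.082 and 0.214 m) because the arm hid the deck's front edge. I replaced them with rear-edge readings (0.154 and 0.224 m) before the catch.

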